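# Unstack the centre tiles and set each in its mosaic board

### The arm

A 6-joint arm with a two-finger parallel gripper is mounted at the origin on the work surface. World frame = base frame: x ahead of the robot, y to its left, z up, the work surface at z = 0. Lengths are in m, angles in rad, forces in N, time in s.
With the tool pointing down it reaches from about 0.35 to 0.875 m from the base axis. Payload 4.2 kg.
Tool frame: the origin (TCP) lies on the centre line of the jaws, within the pads' length; the fingertips stand 11 mm ahead of it and the grasp point (between the pads) lies 8 mm behind it; z points along the fingers, x is the direction in which the jaws open and shut, and the axes are right-handed (so a half turn about z gives the same grasp; the last joint's range is limited). The gripper opens to 85 mm and grips with 20 to 120 N. Pads are 22 mm wide; open, the fingers measure 114 mm over their backs; the gripper's body (76 mm by 85 mm) begins 54 mm behind the grasp point. The pads swing forward as they close: fully open they stand 13 mm farther back than shut.
Start: joints at [1.493, 0.385, 0.008, 0, -1.194, -0.259], TCP at [0.207, 0.59, 0.242] pointing down, gripper open.
Joint ranges: [-3.14, 3.14], [-1.21, 2.06], [-1.07, 1.41], [-3.16, 2.05], [-2.99, -0.16], [-3.1, 3.1]. Speed limits (rad/s): [2.79, 2.79, 3.14, 3.14, 3.14, 3.14].

### API

Orientations are given as a rotation vector (axis times angle).
In Python, from bench import monitor, optics, finish_job, nets gives the robot as it stands.
- The arm moves only by the shell command python3 -m pendant 'ROWS' [OPENING] [FORCE]. ROWS is text: rows parted by semicolons, each of 6 numbers parted by spaces: the shift along the tool's x, y, z in mm, then the turn, a rotation vector about the tool's x, y, z in degrees. A call has 1 to 8 rows; each row is the pose to reach, as a shift and turn from the pose measured when the call began, along the tool's axes at that moment; what a row does not reach only later rows make up. A row lasts 1/12 s, in which the tool goes at most 41.7 mm and 7.16 degrees, less where a joint would pass 70% of its speed; a pose out of reach is approached as far as the arm can. A call with a gripper value outside its range is refused whole. OPENING is the closure, from 0 (fully open) to 1 (shut), set as the call begins (- or left out, the last holds). The fingers move at their own pace and stop on an object; FORCE is the grip in N (left out, the last holds). Time passes only in rows, so rows that repeat a pose let the fingers close. It gives the time, the measured TCP pose, the force and the opening at its end, in the units of the state.
- monitor.read_state(): the state, without advancing time (a new reading comes with each control period).
- optics.get_image(name): name is "side" or "top" or "wrist"; returns (picture, depth): 384x512x3 uint8, blue, green, red; 384x512 float32, m along the optical axis (not along the pixel's ray), 0 where there is no reading.
- optics.calibration(name): a dict with "fx", "fy", "cx", "cy" (pixels), "world_to_cam" (4x4, takes a point from world to camera coordinates); the wrist camera has in their place "tool_from_camera" (4x4, takes a point from camera to tool coordinates, whose origin is the TCP and whose axes are the tool frame's). Camera axes: x right, y up, looking along -z (the intrinsics and any distortion apply to the point x, -y, -z); pixel columns grow to the right and rows downward; lengths in m; the calibration is good to about 2 mm. The wrist camera is an equidistant fisheye: a pixel r from the principal point sees the ray r / f radians off the axis. A picture is of the moment at which its call begins: read the wrist's pose just before it. calibration takes no time and is no camera call.
- finish_job(): hands the job in, once; it reports no verdict.
Trained networks look in the newest picture that a camera, given by its name, has taken for a name from the list of things; names that differ only in an ending like _2 or _b are one class to them, and where a whole thing is asked for, a point or a joint stands for the part that bears it (a point fixed in the world has none). Each returns a list of dicts, best first, with "confidence" (0 to 1); they miss things now and then, are a little off and sometimes report something else, mostly with a low value. They report only what shows in the picture. A call takes as long as a camera call. They do not tell look-alikes from the thing itself.
- nets.masks_of(name, camera): "pixels" (384x512 bool, what is visible of it) and "box" ([left, top, width, height] in pixels, round what is visible of it).
The state is a dict: "time": time; "q": joint angles; "joint_vel": joint speeds; "tau": joint torques, N m; "tcp_pos": TCP position; "orientation": TCP orientation; "contact_force": force on the tool from outside, world axes, zero at the start; "moment": the same for the moment, N m; "gripper_width": finger opening in m.
Only numpy, scipy, OpenCV 4.12 (cv2) and the standard library are available. Lean on these libraries where they do the work, as an engineer would, in place of code of your own. Each camera call takes 0.05 s, during which the arm holds its last target. There are 200 camera calls.

### The job

Take the two stacks of tiles apart and set each of the five tiles into the mosaic board whose opening has the same shape and size (the small square in the small square opening, the large square in the large one), so that it lies flat on the bare wood inside the ring of glued pieces and not on top of them. The tiles chip: carry them one at a time, keep hold of each until it is down, and do not drop any.

Things in the scene. Friction and masses are not known exactly. Their poses are not given: they have to be found in the camera images.
- tile_small: Small square tile, 22 x 22 mm, dark slate-grey. Its origin is the centre of the underside, z up. Ceramic, 14 mm thick, loose. Sides along its x and y axes. At the start the tiles stand in two stacks, one of two and one of three; this one tops the taller stack, on the round or the oblong tile.
- tile_round: Round tile, 46 mm diameter, cream. Its origin is the centre of the underside, z up. Ceramic, 14 mm thick, loose. At the start in the middle layer, on the square or the hexagonal tile.
- tile_rectangle: Oblong tile, 32 mm along its x axis, 50 mm along its y axis, cream. Its origin is the centre of the underside, z up. Ceramic, 14 mm thick, loose. At the start in the middle layer, on the square or the hexagonal tile.
- tile_square: Large square tile, 62 x 62 mm, terracotta. Its origin is the centre of the underside, z up. Ceramic, 14 mm thick, loose. Sides along its x and y axes. At the start at the bottom of a stack, on a 3 mm round grey felt pad on the table.
- tile_hexagon: Regular hexagonal tile, 60 mm across flats, terracotta; two of its flats face +x and -x of the tile. Its origin is the centre of the underside, z up. Ceramic, 14 mm thick, loose. At the start at the bottom of a stack, on a 3 mm round grey felt pad on the table.
- board_small: Part-made mosaic: fixed plywood board 112 x 112 x 6 mm with a ring of glued mosaic pieces, 13 mm wide and 3 mm high, round a square opening 38 x 38 mm. The opening is centred; its floor is 6 mm above the origin, the tops of the pieces 9 mm. Origin: centre of the board's underside, on the table; z up. Leaves 8 mm of room all round the tile.
- board_round: Part-made mosaic: fixed plywood board 112 x 112 x 6 mm with a ring of glued mosaic pieces, 13 mm wide and 3 mm high, round a round opening 62 mm in diameter. The opening is centred; its floor is 6 mm above the origin, the tops of the pieces 9 mm. Origin: centre of the board's underside, on the table; z up. Leaves 8 mm of room all round the tile.
- board_rectangle: Part-made mosaic: fixed plywood board 112 x 112 x 6 mm with a ring of glued mosaic pieces, 13 mm wide and 3 mm high, round an oblong opening, 48 mm along the board's x, 66 mm along its y. The opening is centred; its floor is 6 mm above the origin, the tops of the pieces 9 mm. Origin: centre of the board's underside, on the table; z up. Leaves 8 mm of room all round the tile.
- board_square: Part-made mosaic: fixed plywood board 112 x 112 x 6 mm with a ring of glued mosaic pieces, 13 mm wide and 3 mm high, round a large square opening 78 x 78 mm, sides along the board's x and y. The opening is centred; its floor is 6 mm above the origin, the tops of the pieces 9 mm. Origin: centre of the board's underside, on the table; z up. Leaves 8 mm of room all round the tile.
- board_hexagon: Part-made mosaic: fixed plywood board 112 x 112 x 6 mm with a ring of glued mosaic pieces, 13 mm wide and 3 mm high, round a hexagonal opening 76 mm across flats, two flats facing its +x and -x. The opening is centred; its floor is 6 mm above the origin, the tops of the pieces 9 mm. Origin: centre of the board's underside, on the table; z up. Leaves 8 mm of room all round the tile.
Not all that is in view belongs to the job. What is shaped like the tile_rectangle but orange or yellow is not meant.

How it is judged:
At the end, for the whole second after the job is handed in: Each of the five tiles lies flat (within 0.06 rad) on the bare wood in the opening of its own board, its centre within 12 mm of the board's centre and its underside 3.5 to 7.8 mm above the board's underside, released and at rest (horizontal distance between tile_small and board_small below 0.012 m and z of tile_small in the frame of board_small between 0.0035 and 0.0078 m and angle between each of tile_small, tile_round, tile_rectangle, tile_square, tile_hexagon's own z axis and vertical below 0.06 rad and linear speed of each of tile_small, tile_round, tile_rectangle, tile_square, tile_hexagon below 0.02 m/s and contact force between each of tile_small, tile_round, tile_rectangle, tile_square, tile_hexagon and the fingers below 0.05 N and horizontal distance between tile_round and board_round below 0.012 m and z of tile_round in the frame of board_round between 0.0035 and 0.0078 m and horizontal distance between tile_rectangle and board_rectangle below 0.012 m and z of tile_rectangle in the frame of board_rectangle between 0.0035 and 0.0078 m and horizontal distance between tile_square and board_square below 0.012 m and z of tile_square in the frame of board_square between 0.0035 and 0.0078 m and horizontal distance between tile_hexagon and board_hexagon below 0.012 m and z of tile_hexagon in the frame of board_hexagon between 0.0035 and 0.0078 m); the robot touches nothing.
It fails at once if the small tile is up in the air (underside over 45 mm above the table) without being held by the fingers: dropped, or riding on another (height (world z) of tile_small above 0.045 m and contact force between tile_small and the fingers below 0.01 N).
It fails at once if the round tile is up in the air (underside over 45 mm above the table) without being held by the fingers: dropped, or riding on another (height (world z) of tile_round above 0.045 m and contact force between tile_round and the fingers below 0.01 N).
It fails at once if the rectangle tile is up in the air (underside over 45 mm above the table) without being held by the fingers: dropped, or riding on another (height (world z) of tile_rectangle above 0.045 m and contact force between tile_rectangle and the fingers below 0.01 N).
It fails at once if the square tile is up in the air (underside over 45 mm above the table) without being held by the fingers: dropped, or riding on another (height (world z) of tile_square above 0.045 m and contact force between tile_square and the fingers below 0.01 N).
It fails at once if the hexagon tile is up in the air (underside over 45 mm above the table) without being held by the fingers: dropped, or riding on another (height (world z) of tile_hexagon above 0.045 m and contact force between tile_hexagon and the fingers below 0.01 N).
It also fails if it takes over 125 s, if anything falls off the work surface, if the arm or the gripper's body presses on something with over 40 N, if the wrist force passes 120 N, or if a joint passes its speed limit or range.

## Working session

There is one attempt and no reset: what is moved stays moved. The work goes in short steps, Python scripts to look and compute and a shell command to move; the robot and the scene stay as the last step left them, time stands still between calls to the robot, and variables do not carry over. Pictures are saved under pics/ and viewed, about 12 in all and at most 16, crops included, and the job is handed in when it is done.

```bash
mkdir -p pics; ls; python3 - <<'E'
from bench import monitor, optics
import cv2
s=monitor.read_state(); print({k:s[k] for k in("time","tcp_pos","orientation","gripper_width")})
for n in("top","side"):
    im,d=optics.get_image(n); cv2.imwrite(f"pics/{n}0.png",im)
    c=optics.calibration(n); print(n,c)
print(optics.calibration("wrist"))
E
```

```text
pics
{'time': 0.0, 'tcp_pos': array([0.20632149, 0.58936473, 0.24122399]), 'orientation': array([ 1.81643276e+00, -2.56110241e+00,  2.05450949e-03]), 'gripper_width': 0.0854494275143133}
top {'fx': 353.5848170852167, 'fy': 353.5848170852167, 'cx': 254.06113391124757, 'cy': 193.48422123518534, 'world_to_cam': array([[ 0.00490498, -0.99996239,  0.00715306, -0.01446496],
       [ 0.98522182,  0.00605715,  0.17117613, -0.53846719],
       [-0.17121302,  0.00620774,  0.98521448, -0.798652  ],
       [ 0.        ,  0.        ,  0.        ,  1.        ]])}
side {'fx': 377.9538965860205, 'fy': 377.9538965860205, 'cx': 250.65745609277246, 'cy': 190.81681345808013, 'world_to_cam': array([[ 9.60095028e-01, -2.79673887e-01,  2.31284022e-04,
        -4.87607424e-01],
       [ 1.84700866e-01,  6.34681828e-01,  7.50376284e-01,
        -1.46201753e-01],
       [-2.10007443e-01, -7.20389821e-01,  6.61010877e-01,
        -8.95375855e-01],
       [ 0.00000000e+00,  0.00000000e+00,  0.00000000e+00,
         1.00000000e+00]])}
{'fx': 297.3186396354542, 'fy': 297.3186396354542, 'cx': 254.43810240944276, 'cy': 189.47404393117182, 'tool_from_camera': array([[ 9.99999723e-01,  1.65278033e-04, -7.25826587e-04,
        -5.97904001e-04],
       [-7.77590045e-05, -9.46514104e-01, -3.22662433e-01,
        -8.33598636e-02],
       [-7.40334114e-04,  3.22662400e-01, -9.46513828e-01,
        -1.31681804e-01],
       [ 0.00000000e+00,  0.00000000e+00,  0.00000000e+00,
         1.00000000e+00]])}
```

View pics/top0.png

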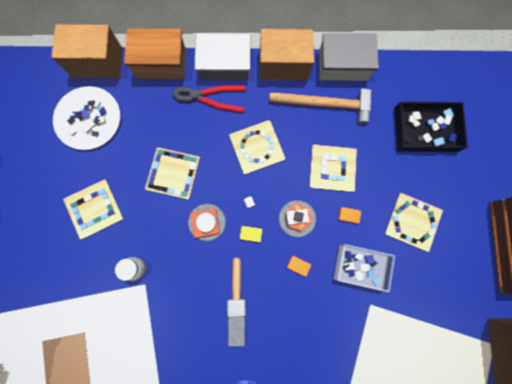

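View pics/side0.png

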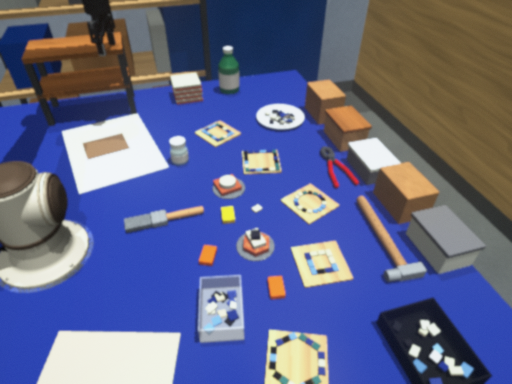

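The top view shows the boards: round at (257,147), large square at (172,173), small at (333,168), oblong at (92,209) and hexagon at (414,222). The two-tile stack is at (206,222) and the three-tile stack at (297,218). The look-alikes are the loose white chip at (249,202) for the small tile, and the yellow (251,234) and orange (350,215), (299,266) oblongs for the oblong tile. None of them is on a stack. I'll measure next.

```bash
cat > h.py <<'E'
import numpy as np, cv2
from scipy.spatial.transform import Rotation as R
from bench import monitor, optics, nets
def pose():
    s=monitor.read_state(); return np.array(s["tcp_pos"]),R.from_rotvec(s["orientation"])
def rays(cam,uv,p=None):
    """origin, directions (world) for Nx2 pixels"""
    c=optics.calibration(cam); uv=np.asarray(uv,float).reshape(-1,2)
    x=(uv[:,0]-c["cx"])/c["fx"]; y=(uv[:,1]-c["cy"])/c["fy"]
    if cam=="wrist":
        r=np.hypot(x,y)+1e-9; d=np.c_[x/r*np.sin(r),-y/r*np.sin(r),-np.cos(r)]
        t=c["tool_from_camera"]; pos,rot=p
        return pos+rot.apply(t[:3,3]),rot.apply(d@t[:3,:3].T)
    w=np.linalg.inv(c["world_to_cam"]); d=np.c_[x,-y,-np.ones(len(x))]
    return w[:3,3],d@w[:3,:3].T
def onz(cam,uv,z,p=None):
    o,d=rays(cam,uv,p); return (o+d*((z-o[2])/d[:,2])[:,None])[:,:2]
def outline(m,cam,z,p=None):
    c=max(cv2.findContours(m.astype(np.uint8),0,cv2.CHAIN_APPROX_NONE)[0],key=cv2.contourArea)
    return onz(cam,c[:,0],z,p)
def rect(m,cam,z,p=None):
    (cx,cy),(w,h),a=cv2.minAreaRect((outline(m,cam,z,p)*1000).astype(np.float32))
    return np.round([cx,cy,w,h,a],1)   # mm, angle: side w is along a deg from world x
def find(name,cam,z,p=None,k=2):
    for f in nets.masks_of(name,cam)[:k]:
        b=f["box"]; print(name,round(f["confidence"],2),[int(v) for v in b],rect(f["pixels"],cam,z,p))
def go(x,y,z,yaw,per=180):
    """tool-frame shift mm and turn deg to TCP target (mm), jaw axis at yaw deg (mod per) in the world"""
    pos,rot=pose(); x0=rot.apply([1,0,0]); cur=np.degrees(np.arctan2(x0[1],x0[0]))
    d=(yaw-cur+per/2)%per-per/2
    a=np.radians(cur+d); X=np.array([np.cos(a),np.sin(a),0]); Z=np.array([0,0,-1.])
    T=R.from_matrix(np.c_[X,np.cross(Z,X),Z])
    print("shift",np.round(rot.inv().apply(np.array([x,y,z])-pos*1000),1),"turn",np.round((rot.inv()*T).as_rotvec(degrees=True),1),"q6",round(monitor.read_state()["q"][5],2),"yaw",round(cur,1))
E
python3 - <<'E'
from h import *
im,d=optics.get_image("top")
for n in["small","round","rectangle","square","hexagon"]: find("board_"+n,"top",.006,None,3)
for n,z in[("small",.045),("round",.031),("rectangle",.031),("square",.017),("hexagon",.017)]: find("tile_"+n,"top",z,None,3)
a=cv2.resize(im[185:255,170:330],None,fx=5,fy=5,interpolation=2); cv2.imwrite("pics/crop1.png",a)
b=[im[v-38:v+38,u-38:u+38] for u,v in[(92,209),(172,173),(257,147),(333,168),(414,222)]]
cv2.imwrite("pics/crop2.png",cv2.resize(np.hstack(b),None,fx=2.1,fy=2.1,interpolation=2))
E
```

```text
board_small 0.82 [308, 146, 48, 45] [ 612.7 -211.6  114.8  114.8   84.7]
board_small 0.36 [228, 123, 56, 53] [667.2 -19.7 114.6 115.2  20.9]
board_round 0.59 [226, 123, 59, 52] [667.6 -18.4 117.  113.   21.1]
board_rectangle 0.74 [64, 182, 57, 59] [504.9 386.4 114.9 115.4  26.1]
board_square 0.7 [147, 150, 50, 49] [598.3 193.7 115.9 114.8  78.2]
board_hexagon 0.93 [386, 192, 58, 57] [ 477.1 -408.9  115.4  114.1   67.7]
tile_small 0.39 [295, 210, 6, 11] [ 484.1 -117.1   21.3   21.5   88.9]
tile_round 0.68 [194, 212, 26, 19] [472.4 103.4  46.3  45.3  45.8]
tile_rectangle 0.86 [340, 206, 19, 16] [ 490.4 -242.7   51.2   33.1   78.9]
tile_rectangle 0.65 [286, 259, 21, 17] [ 369.3 -118.2   49.8   30.3   63.9]
tile_rectangle 0.53 [241, 228, 17, 13] [443.   -4.   49.4  34.   80.9]
tile_square 0.68 [190, 211, 32, 28] [469.7 107.6  63.5  61.5  10.9]
tile_hexagon 0.75 [286, 202, 25, 27] [ 486.  -125.7   51.5   63.9   89.3]
tile_hexagon 0.35 [61, 182, 58, 55] [503.9 381.8 111.8 114.2  27.8]
```

View pics/crop1.png

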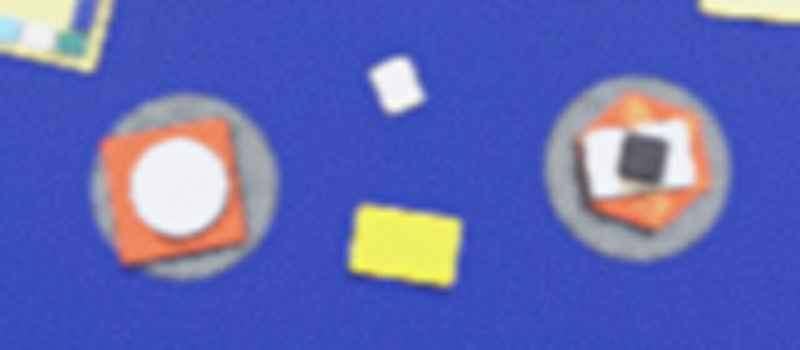

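View pics/crop2.png

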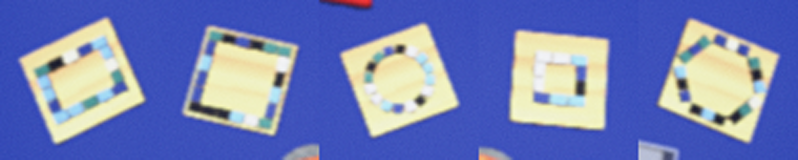

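The crops show the round tile on the large square one at left, and small on oblong on hexagon at right. The opening shapes match the names I gave the boards. The dark small tile on the stack is the right one, since the loose chip at (249,202) is white. Next I'll move above the tall stack.

```bash
python3 -c "
from h import *
go(484,-120,190,0)"
```

```text
shift [ 578.3 -496.5   52.3] turn [-0.  -0.  70.7] q6 -0.26 yaw -109.3
```

```bash
python3 -m pendant '30 -26 3 0 0 0;60 -52 6 0 0 0;91 -78 8 0 0 0;121 -104 11 0 0 0;152 -130 14 0 0 0;182 -156 16 0 0 0;212 -182 19 0 0 0;243 -209 22 0 0 0' 0.0 40
python3 -m pendant '30 -26 3 0 0 0;60 -52 6 0 0 0;91 -78 8 0 0 0;121 -104 11 0 0 0;152 -130 14 0 0 0;182 -156 16 0 0 0;212 -182 19 0 0 0;243 -209 22 0 0 0'
python3 -c "
from h import *
go(484,-120,190,0)"
```

```text
time: 1.32
tcp_pos: [0.3237, 0.2898, 0.2206]
orientation: [-1.818, 2.561, 0.001]
contact_force: [0.6, 1.2, -0.5]
gripper_width: 0.0853
time: 1.98
tcp_pos: [0.4414, -0.0104, 0.1989]
orientation: [-1.818, 2.559, -0.0]
contact_force: [1.1, 1.6, 0.7]
gripper_width: 0.0854
shift [ 89.5 -76.3   8.8] turn [-0.   0.2 70.8] q6 0.89 yaw -109.2
```

```bash
python3 -m pendant '30 -26 3 0 0 7;60 -51 6 0 0 14;89 -76 9 0 0 21;89 -76 9 0 0 28;89 -76 9 0 0 35;89 -76 9 0 0 42;89 -76 9 0 0 49;89 -76 9 0 0 56'
python3 -m pendant '0 0 0 0 0 7;0 0 0 0 0 14.8;0 0 0 0 0 14.8;0 0 0 0 0 14.8'
cat > look.py <<'E'
from h import *
import sys
p=pose(); im,d=optics.get_image("wrist"); cv2.imwrite(sys.argv[1],im); print(p[0],monitor.read_state()["time"])
for a in sys.argv[2:]:
    n,z=a.split(":"); find(n,"wrist",float(z)/1000,p,2)
E
python3 look.py pics/w1.png tile_small:45 tile_rectangle:31 tile_hexagon:17
```

```text
time: 2.65
tcp_pos: [0.484, -0.1197, 0.1899]
orientation: [-0.394, 3.114, 0.002]
contact_force: [-0.2, 0.1, -0.5]
gripper_width: 0.0857
time: 2.98
tcp_pos: [0.484, -0.1197, 0.19]
orientation: [0.007, 3.139, 0.003]
contact_force: [-0.6, -0.1, -0.2]
gripper_width: 0.0851
[ 0.48404039 -0.11968963  0.19002019] 3.0333
tile_small 0.88 [239, 162, 27, 29] [ 485.7 -119.8   24.5   21.8   78.1]
tile_rectangle 0.76 [274, 237, 27, 40] [448.1 -19.6  51.6  32.2  80. ]
tile_rectangle 0.69 [334, 143, 43, 48] [ 377.5 -127.    47.2   34.6   64.7]
tile_hexagon 0.75 [220, 138, 61, 52] [ 487.6 -126.2   56.7   63.9   89.8]
```

View pics/w1.png

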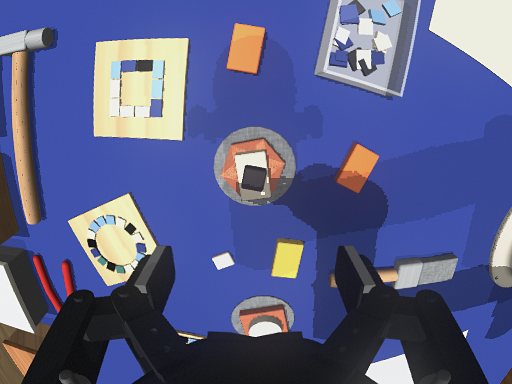

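The wrist view shows the tall stack at (254,170): slate tile on cream oblong on terracotta hexagon. The small board is at upper left (138,88) and the orange and yellow decoys lie clear of the stack. The choice is confirmed.

```bash
python3 -c "
from h import *
go(485,-118.5,47,-11)"
```

```text
shift [ -0.6   0.9 142.9] turn [ 0.1  0.1 10.7] q6 -0.09 yaw 179.7
```

```bash
python3 -m pendant '-1 1 40 0 0 6;-1 1 80 0 0 10.7;-1 1 120 0 0 10.7;-1 1 143 0 0 10.7;-1 1 143 0 0 10.7;-1 1 143 0 0 10.7' 0.4
python3 -m pendant '0 0 0 0 0 0;0 0 0 0 0 0;0 0 0 0 0 0;0 0 0 0 0 0;0 0 0 0 0 0;0 0 0 0 0 0;0 0 0 0 0 0;0 0 0 0 0 0' 1 40
python3 -m pendant '0 0 -8 0 0 0;0 0 -20 0 0 0;0 0 -40 0 0 0;0 0 -40 0 0 0'
python3 -c "
from h import *
go(612.7,-211.6,60,-5.3)"
python3 look.py pics/w2.png board_small:6
```

```text
time: 3.68
tcp_pos: [0.4852, -0.1186, 0.0464]
orientation: [-0.299, -3.127, -0.002]
contact_force: [0.7, -0.3, 0.7]
gripper_width: 0.0513
time: 4.35
tcp_pos: [0.4868, -0.1185, 0.0485]
orientation: [0.297, 3.123, 0.002]
contact_force: [-2.0, 1.4, 7.9]
gripper_width: 0.0206
time: 4.68
tcp_pos: [0.4891, -0.1186, 0.0926]
orientation: [0.295, 3.115, 0.003]
contact_force: [0.1, 0.0, -0.1]
gripper_width: 0.0209
shift [-138.5  -68.3   34.1] turn [ 0.1  0.7 -5.5] q6 -0.27 yaw 169.2
[ 0.48910018 -0.11858476  0.09262334] 4.7333
board_small 0.88 [27, 38, 130, 151] [ 613.5 -212.4  113.7  115.3   85. ]
```

View pics/w2.png

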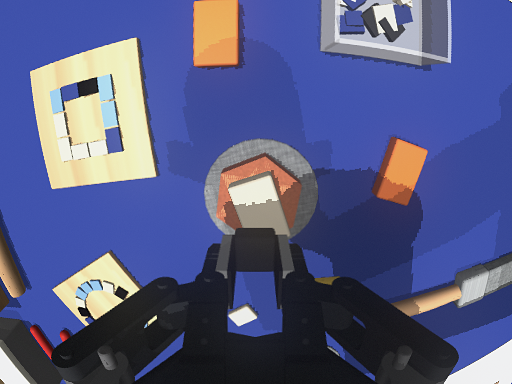

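Small tile is held (opening 20.9 mm). The oblong tile below is undisturbed at about (258,205), and the small board is at (92,112).

```bash
python3 -m pendant '-35 -17 0 0 0 -2;-70 -34 0 0 0 -4;-104 -51 0 0 0 -5.5;-139 -69 0 0 0.7 -5.5;-139 -69 34 0 0.7 -5.5;-139 -69 56 0 0.7 -5.5;-139 -69 56 0 0.7 -5.5'
python3 -c "
from h import *
go(613,-212,22,-5)"
```

```text
time: 5.37
tcp_pos: [0.6067, -0.2121, 0.0282]
orientation: [-0.151, -3.121, -0.008]
contact_force: [-0.9, 0.7, -1.7]
gripper_width: 0.0205
shift [-6.3  0.7  6.1] turn [ 0.3 -1.  -0.6] q6 -0.01 yaw 174.5
```

```bash
python3 -m pendant '-6.3 0.7 0 0.3 -1 -0.6;-6.3 0.7 0 0.3 -1 -0.6;-6.3 0.7 0 0.3 -1 -0.6'
python3 -c "
from h import *
go(613,-212,22,-5)"
python3 look.py pics/w3.png board_small:6 
```

```text
time: 5.62
tcp_pos: [0.6136, -0.2118, 0.0292]
orientation: [0.134, 3.137, -0.002]
contact_force: [0.5, 0.1, 0.0]
gripper_width: 0.0202
shift [ 0.6 -0.3  7.2] turn [-0.1  0.1  0.1] q6 -0.0 yaw 175.1
[ 0.61356544 -0.21177333  0.02924665] 5.6667
board_small 0.68 [152, 140, 204, 166] [ 613.6 -222.6   95.   112.1   85. ]
```

View pics/w3.png

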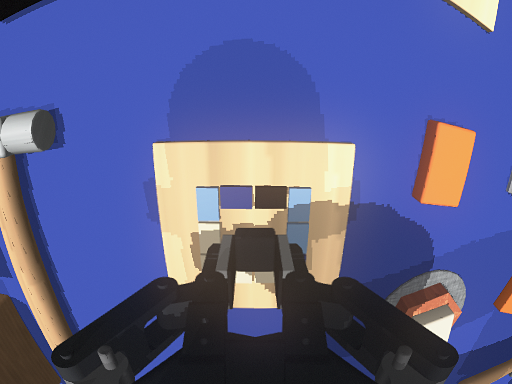

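Small tile sits centrally over the opening, between the blue pieces. I'll lower it, watching the force, then release.

```bash
python3 -m pendant '0 0 2 0 0 0;0 0 4 0 0 0;0 0 5 0 0 0;0 0 5 0 0 0'
python3 -m pendant '0 0 1 0 0 0;0 0 2 0 0 0;0 0 2 0 0 0'
```

```text
time: 6.05
tcp_pos: [0.6137, -0.2117, 0.0248]
orientation: [0.134, 3.136, -0.002]
contact_force: [-0.6, -0.8, 0.9]
gripper_width: 0.0205
time: 6.3
tcp_pos: [0.6138, -0.2118, 0.0236]
orientation: [0.134, 3.136, -0.002]
contact_force: [-1.7, 0.3, 4.2]
gripper_width: 0.0206
```

```bash
python3 -m pendant '0 0 0 0 0 0;0 0 0 0 0 0;0 0 0 0 0 0;0 0 0 0 0 0' 0.55
python3 -m pendant '0 0 -30 0 0 0;0 0 -60 0 0 0;0 0 -90 0 0 0;0 0 -110 0 0 0;0 0 -110 0 0 0'
python3 look.py pics/w4.png tile_small:20 board_small:6
python3 -c "
from h import *
go(486,-122,110,5)"
```

```text
time: 6.63
tcp_pos: [0.6137, -0.2118, 0.0233]
orientation: [0.134, 3.136, -0.002]
contact_force: [0.9, -0.5, -0.2]
gripper_width: 0.0382
time: 7.05
tcp_pos: [0.6165, -0.2124, 0.1391]
orientation: [0.132, 3.126, -0.005]
contact_force: [0.4, 0.1, 0.5]
gripper_width: 0.0388
[ 0.61645009 -0.21237841  0.13910749] 7.1
tile_small 0.65 [245, 171, 26, 30] [ 613.9 -212.9   24.3   22.3   85.4]
board_small 0.81 [196, 122, 127, 113] [ 614.7 -212.6  113.8  112.1   84.8]
shift [134.1  78.3  22.4] turn [-0.   0.1 -9.9] q6 -0.0 yaw 175.1
```

View pics/w4.png

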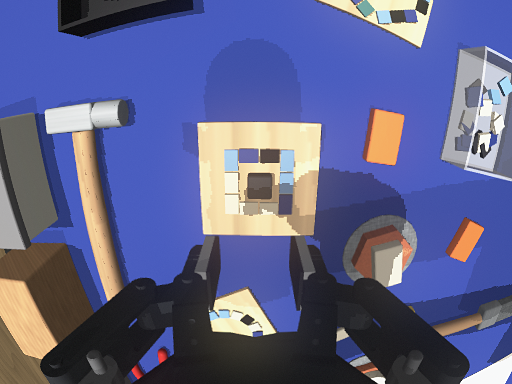

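Small tile lies inside its opening (tile at (259,187), inside the ring). Next is the oblong tile, which I'll measure using depth.

```bash
python3 -m pendant '34 20 6 0 0 -4;68 40 11 0 0 -8;102 60 16 0 0 -10;134 78 22 0 0 -10;134 78 22 0 0 -10;134 78 22 0 0 -10'
cat >> h.py <<'E'
def layer(zlo,zhi,c,rad,znom,cam="wrist",png=None):
    """outline of what depth shows between heights (mm) within rad of c (mm)"""
    p=pose(); im,D=optics.get_image(cam)
    if png: cv2.imwrite(png,im)
    h,w=D.shape; uv=np.stack(np.meshgrid(np.arange(w),np.arange(h)),-1).reshape(-1,2)
    o,d=rays(cam,uv,p); C=optics.calibration(cam)
    k=np.cos(np.hypot(uv[:,0]-C["cx"],uv[:,1]-C["cy"])/C["fx"]) if cam=="wrist" else 1
    P=(o+d*(D.ravel()/k)[:,None])*1000
    m=(P[:,2]>zlo)&(P[:,2]<zhi)&(np.hypot(P[:,0]-c[0],P[:,1]-c[1])<rad)&(D.ravel()>0)
    if m.sum()<30: print("few",m.sum(),np.round(p[0],4)); return None
    print("z med",np.median(P[m,2]).round(1),"n",m.sum(),"rect",rect(m.reshape(h,w),cam,znom/1000,p))
    return P[m]
E
python3 -c "
from h import *
layer(25,40,(486,-122),45,31,png='pics/w5.png'); layer(11,24,(486,-122),45,17)"

```

```text
time: 7.7
tcp_pos: [0.483, -0.1215, 0.1088]
orientation: [0.142, -3.135, 0.001]
contact_force: [1.2, -0.2, -0.3]
gripper_width: 0.0385
z med 31.0 n 2566 rect [ 486.8 -118.1   31.8   51.2    7.5]
z med 17.0 n 2306 rect [ 486.8 -122.3   68.6   60.4   70.7]
```

View pics/w5.png

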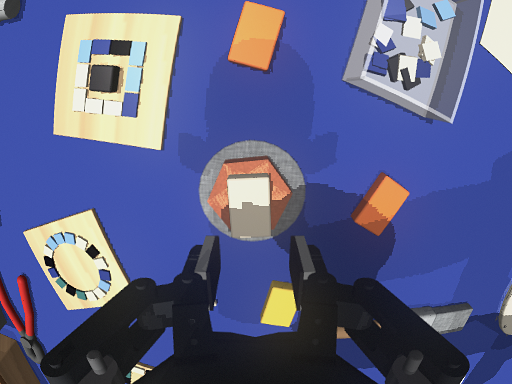

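```bash
python3 -c "
from h import *
go(486.8,-118.1,38,7.5)"
```

```text
shift [-0.6  4.1 71.9] turn [-0.1  0.1 -2.4] q6 0.01 yaw -174.9
```

```bash
python3 -m pendant '-0.6 4 36 0 0 -2.4;-0.6 4 72 0 0 -2.4;-0.6 4 72 0 0 -2.4;-0.6 4 72 0 0 -2.4' 0.3
python3 -m pendant '0 0 0 0 0 0;0 0 0 0 0 0;0 0 0 0 0 0;0 0 0 0 0 0;0 0 0 0 0 0;0 0 0 0 0 0' 1 40
python3 -m pendant '0 0 -10 0 0 0;0 0 -35 0 0 0;0 0 -50 0 0 0;0 0 -50 0 0 0;0 0 -50 0 0 0'
python3 -c "
from h import *
go(505,386,90,26)"

```

```text
time: 8.13
tcp_pos: [0.4864, -0.1189, 0.0363]
orientation: [0.205, -3.131, 0.002]
contact_force: [1.0, -0.1, 0.9]
gripper_width: 0.0599
time: 8.63
tcp_pos: [0.488, -0.119, 0.0382]
orientation: [-0.206, 3.134, -0.003]
contact_force: [-0.7, -0.4, 6.4]
gripper_width: 0.0298
time: 9.05
tcp_pos: [0.4882, -0.1188, 0.0891]
orientation: [-0.205, 3.132, -0.003]
contact_force: [0.5, -0.4, -1.4]
gripper_width: 0.0303
shift [-82.5 498.2  -1.6] turn [ -0.1   0.2 -18.5] q6 0.04 yaw -172.5
```

```bash
python3 -m pendant '-6 38 0 0 0 0;-12 76 0 0 0 0;-18 114 0 0 0 0;-24 152 0 0 0 0;-30 190 0 0 0 0;-37 228 0 0 0 0;-43 266 0 0 0 0;-49 304 0 0 0 0'
python3 -m pendant '-6 38 0 0 0 0;-12 76 0 0 0 0;-18 114 0 0 0 -5;-24 150 0 0 0 -12;-24 150 0 0 0 -18;-24 150 0 0 0 -18.5;-24 150 0 0 0 -18.5'
python3 look.py pics/w6.png board_rectangle:6
python3 -c "
from h import *
go(505,386,32,26)"

```

```text
time: 9.72
tcp_pos: [0.4959, 0.1905, 0.0875]
orientation: [-0.205, 3.134, -0.004]
contact_force: [0.2, -0.5, -1.0]
gripper_width: 0.03
time: 10.3
tcp_pos: [0.4989, 0.3415, 0.0854]
orientation: [0.702, -3.059, 0.007]
contact_force: [1.1, -1.3, -1.4]
gripper_width: 0.0298
[0.49889733 0.34151761 0.08536332] 10.35
board_rectangle 0.67 [153, 177, 141, 121] [509.8 378.6 112.5  96.3  27.7]
shift [-24.7  38.5  54. ] turn [-0.2 -0.2 -0.2] q6 -0.42 yaw -154.2
```

View pics/w6.png

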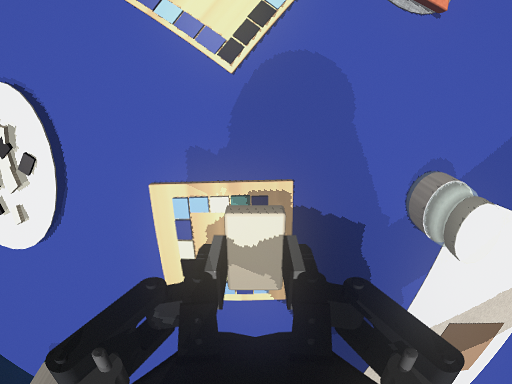

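The oblong tile is held level. Accounting for the part of the board hidden by the tile, the wrist and top estimates agree within about 2 mm.

```bash
python3 -m pendant '-25 38 0 0 0 0;-25 38 20 0 0 0;-25 38 40 0 0 0;-25 38 50 0 0 0;-25 38 50 0 0 0;-25 38 50 0 0 0'
python3 -c "
from h import *
go(505.5,386,27,26)"

```

```text
time: 10.9
tcp_pos: [0.5056, 0.3845, 0.0358]
orientation: [0.698, -3.06, 0.008]
contact_force: [-0.1, -0.3, -0.3]
gripper_width: 0.0301
shift [-0.6  1.5  8.8] turn [-0.3 -0.2 -0.3] q6 -0.46 yaw -154.3
```

```bash
python3 -m pendant '-0.6 1.5 3 0 0 0;-0.6 1.5 6 0 0 0;-0.6 1.5 7 0 0 0;-0.6 1.5 7 0 0 0'
python3 -m pendant '0 0 1 0 0 0;0 0 2 0 0 0;0 0 2.5 0 0 0;0 0 2.5 0 0 0'
```

```text
time: 11.23
tcp_pos: [0.5055, 0.386, 0.0291]
orientation: [0.698, -3.06, 0.008]
contact_force: [0.7, -0.0, -0.2]
gripper_width: 0.0301
time: 11.57
tcp_pos: [0.5057, 0.3861, 0.0273]
orientation: [0.699, -3.061, 0.008]
contact_force: [-1.3, -0.8, 3.6]
gripper_width: 0.0299
```

```bash
python3 -m pendant '0 0 0 0 0 0;0 0 0 0 0 0;0 0 0 0 0 0;0 0 0 0 0 0' 0.4
python3 -m pendant '0 0 -20 0 0 0;0 0 -60 0 0 0;0 0 -90 0 0 0;0 0 -90 0 0 0;0 0 -90 0 0 0'
python3 -c "
from h import *
layer(13,30,(505,386),50,20); print(layer(4,12,(505,386),85,6) is None)
go(472.5,103.5,115,11)"

```

```text
time: 11.9
tcp_pos: [0.5056, 0.3861, 0.0271]
orientation: [0.699, -3.061, 0.008]
contact_force: [0.2, 0.1, 0.2]
gripper_width: 0.0512
time: 12.32
tcp_pos: [0.5066, 0.3876, 0.1196]
orientation: [-0.699, 3.061, -0.002]
contact_force: [-0.2, -0.6, -0.6]
gripper_width: 0.0515
z med 20.0 n 2218 rect [505.7 386.8  31.8  51.   25.8]
z med 6.4 n 12721 rect [505.5 387.6 112.3 112.   27.1]
False
shift [ 152.  -240.5    3.1] turn [-0.3 -0.2 14.7] q6 -0.46 yaw -154.3
```

```bash
python3 -m pendant '20 -32 0 0 0 0;40 -64 0 0 0 0;60 -96 0 0 0 0;80 -128 0 0 0 0;100 -160 1 0 0 2;120 -192 2 0 0 8;140 -222 3 0 0 14.7;152 -240 3 0 0 14.7'
python3 -m pendant '0 0 0 0 0 0;0 0 0 0 0 0'
python3 -c "
from h import *
layer(25,40,(472,103),45,31,png='pics/w7.png'); layer(11,24,(472,103),60,17)
go(472.5,103.5,115,11)"

```

```text
time: 13.08
tcp_pos: [0.4696, 0.1003, 0.1134]
orientation: [0.29, -3.12, 0.012]
contact_force: [0.8, -0.1, -0.8]
gripper_width: 0.0512
time: 13.25
tcp_pos: [0.4683, 0.0986, 0.1121]
orientation: [0.286, -3.117, 0.014]
contact_force: [0.5, 0.1, 0.7]
gripper_width: 0.0512
z med 31.0 n 2580 rect [471.6 103.4  44.5  46.8  10.3]
z med 16.9 n 2662 rect [471.5 107.6  62.1  63.3  11.4]
shift [-3.2  2.2 -2.3] turn [-0.4 -0.5 -0.3] q6 -0.37 yaw -169.3
```

View pics/w7.png

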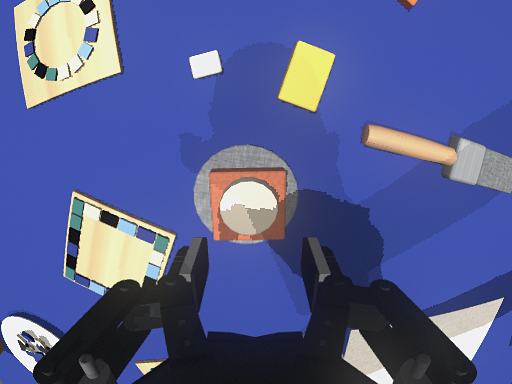

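The round tile is at (248,207), central on the large square. Both layers measured cleanly.

```bash
python3 -c "
from h import *
go(471.6,103.4,36,11)"
```

```text
shift [-3.1  2.9 76.7] turn [-0.4 -0.5 -0.3] q6 -0.37 yaw -169.3
```

```bash
python3 -m pendant '-3 3 20 -0.4 -0.5 0;-3 3 40 -0.4 -0.5 0;-3 3 65 -0.4 -0.5 0;-3 3 76 -0.4 -0.5 0;-3 3 76 -0.4 -0.5 0;-3 3 76 -0.4 -0.5 0' 0.1
python3 -m pendant '0 0 0 0 0 0;0 0 0 0 0 0;0 0 0 0 0 0;0 0 0 0 0 0;0 0 0 0 0 0;0 0 0 0 0 0' 1 40
python3 -m pendant '0 0 -10 0 0 0;0 0 -35 0 0 0;0 0 -50 0 0 0;0 0 -50 0 0 0;0 0 -50 0 0 0'
python3 -c "
from h import *
go(667.5,-19,85,21)"

```

```text
time: 13.85
tcp_pos: [0.4717, 0.1045, 0.036]
orientation: [0.295, -3.126, 0.002]
contact_force: [-0.8, 0.2, 0.6]
gripper_width: 0.0769
time: 14.35
tcp_pos: [0.4725, 0.1052, 0.0375]
orientation: [-0.296, 3.127, 0.0]
contact_force: [-1.8, 2.2, 6.0]
gripper_width: 0.0425
time: 14.77
tcp_pos: [0.4729, 0.1055, 0.0885]
orientation: [-0.295, 3.124, 0.003]
contact_force: [0.4, -0.2, -1.5]
gripper_width: 0.0429
shift [-167.9 -158.7    3.9] turn [  0.1   0.2 -10.2] q6 -0.37 yaw -169.2
```

```bash
python3 -m pendant '-28 -26 0 0 0 0;-56 -53 0 0 0 0;-84 -79 0 0 0 0;-112 -105 0 0 0 -5;-140 -132 0 0 0 -10;-168 -159 0 0 0 -10;-168 -159 4 0 0 -10;-168 -159 4 0 0 -10'
python3 look.py pics/w8.png board_round:6
python3 -c "
from h import *
go(667.5,-19,30,21)"

```

```text
time: 15.43
tcp_pos: [0.6673, -0.0209, 0.0816]
orientation: [0.561, -3.09, -0.003]
contact_force: [-1.9, -0.5, -1.4]
gripper_width: 0.0427
[ 0.66725785 -0.02085112  0.08159883] 15.4833
board_round 0.64 [172, 130, 157, 140] [672.5 -28.5 113.   92.5  21.8]
shift [-1.5 -0.3 53. ] turn [ 0.1 -0.  -0.3] q6 0.15 yaw -159.3
```

View pics/w8.png

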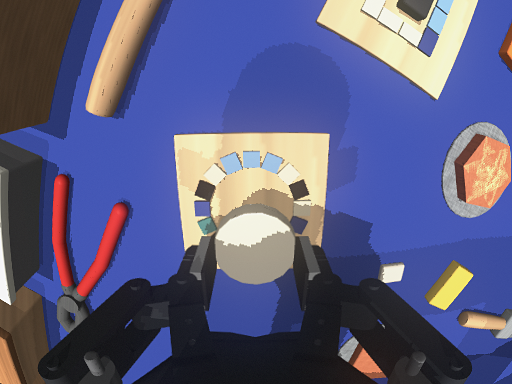

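```bash
python3 -m pendant '-2.5 1 20 0 0 0;-2.5 1 40 0 0 0;-2.5 1 53 0 0 0;-2.5 1 53 0 0 0;-2.5 1 53 0 0 0'
python3 -m pendant '0 0 1 0 0 0;0 0 2 0 0 0;0 0 2 0 0 0;0 0 2 0 0 0'
python3 -c "
from h import *
go(668,-17.5,26,21)"

```

```text
time: 15.95
tcp_pos: [0.6673, -0.0168, 0.0299]
orientation: [0.567, -3.088, -0.003]
contact_force: [0.2, 0.9, 0.1]
gripper_width: 0.0427
time: 16.28
tcp_pos: [0.6675, -0.0168, 0.0286]
orientation: [0.568, -3.089, -0.003]
contact_force: [-0.6, -1.0, 0.0]
gripper_width: 0.0427
shift [-0.2 -0.9  2.6] turn [ 0.1 -0.  -0.2] q6 0.15 yaw -159.2
```

```bash
python3 -m pendant '0 0 1 0 0 0;0 0 2 0 0 0;0 0 3 0 0 0;0 0 3 0 0 0'

```

```text
time: 16.62
tcp_pos: [0.6678, -0.0169, 0.0265]
orientation: [0.568, -3.09, -0.002]
contact_force: [-1.7, 0.5, 4.2]
gripper_width: 0.0426
```

Contact is at the predicted height, so I'll release, check and go back to the square tile.

```bash
python3 -m pendant '0 0 0 0 0 0;0 0 0 0 0 0;0 0 0 0 0 0;0 0 0 0 0 0' 0.2
python3 -m pendant '0 0 -20 0 0 0;0 0 -55 0 0 0;0 0 -85 0 0 0;0 0 -85 0 0 0;0 0 -85 0 0 0' 0
python3 -c "
from h import *
layer(13,30,(667.5,-19),50,20); layer(4,12,(667.5,-19),82,6)
go(471.5,107.6,110,11.3)"

```

```text
time: 16.95
tcp_pos: [0.6677, -0.0169, 0.0261]
orientation: [0.568, -3.089, -0.002]
contact_force: [0.2, 0.3, 0.1]
gripper_width: 0.0685
time: 17.37
tcp_pos: [0.6691, -0.0167, 0.1137]
orientation: [-0.567, 3.085, 0.002]
contact_force: [-0.0, -0.6, -0.4]
gripper_width: 0.0852
z med 20.0 n 2400 rect [668.9 -18.3  44.7  46.4  20.9]
z med 6.3 n 13581 rect [669.1 -18.8 112.3 111.6  20.8]
shift [138.6 185.9   1. ] turn [ 0.1 -0.1  9.5] q6 0.15 yaw -159.2
```

```bash
python3 -m pendant '24 32 0 0 0 2;48 64 0 0 0 4;72 96 0 0 0 6;96 128 0 0 0 8;120 160 0 0 0 9.5;139 186 1 0 0 9.5;139 186 1 0 0 9.5;139 186 1 0 0 9.5'
python3 -c "
from h import *
layer(11,24,(471,107),60,17); layer(11,24,(471,107),60,17)
go(471.5,107.6,20,11.3)"

```

```text
time: 18.13
tcp_pos: [0.4694, 0.1079, 0.1093]
orientation: [0.314, -3.122, -0.001]
contact_force: [0.8, 0.2, 0.6]
gripper_width: 0.0851
z med 17.0 n 5613 rect [471.6 107.6  62.1  62.8  11.4]
z med 17.0 n 5557 rect [471.5 107.6  61.9  62.1  11.4]
shift [-0.3 -0.1 89.5] turn [ 0.1 -0.1  0. ] q6 -0.36 yaw -168.7
```

```bash
python3 -m pendant '0 0 30 0 0 0;0 0 60 0 0 0;0 0 82 0 0 0;0 0 89 0 0 0;0 0 89 0 0 0;0 0 89 0 0 0'
python3 -m pendant '0 0 0 0 0 0;0 0 0 0 0 0;0 0 0 0 0 0;0 0 0 0 0 0;0 0 0 0 0 0;0 0 0 0 0 0' 1 50
python3 -m pendant '0 0 -10 0 0 0;0 0 -35 0 0 0;0 0 -60 0 0 0;0 0 -60 0 0 0;0 0 -60 0 0 0'
python3 -c "
from h import *
go(598.3,193.7,80,-11.8,90)"

```

```text
time: 18.73
tcp_pos: [0.4722, 0.1073, 0.0205]
orientation: [0.309, -3.124, -0.001]
contact_force: [0.3, -0.6, 0.0]
gripper_width: 0.085
time: 19.23
tcp_pos: [0.4758, 0.1082, 0.0282]
orientation: [-0.315, 3.119, 0.003]
contact_force: [-16.8, -5.0, 48.4]
gripper_width: 0.0122
time: 19.65
tcp_pos: [0.4767, 0.1088, 0.0907]
orientation: [-0.315, 3.114, 0.007]
contact_force: [-0.2, -0.4, -0.4]
gripper_width: 0.0002
shift [-136.    58.8   12.6] turn [ 0.3  0.7 23.3] q6 -0.36 yaw -168.5
```

The fingers slid over the square's top: at that opening the tips sit farther back. I'll reopen, measure again and go lower.

```bash
python3 -m pendant '-3 -1 -18 0 0 0;-3 -1 -18 0.3 0.7 0;-3 -1 -18 0.3 0.7 0;-3 -1 -18 0.3 0.7 0;-3 -1 -18 0.3 0.7 0;-3 -1 -18 0.3 0.7 0' 0
python3 -c "
from h import *
layer(8,24,(471,107),60,17,png='pics/w9.png')
go(471.5,107.6,11,11.4)"

```

```text
time: 20.15
tcp_pos: [0.4789, 0.108, 0.1077]
orientation: [0.316, -3.124, 0.004]
contact_force: [-1.0, -0.1, 0.4]
gripper_width: 0.0722
z med 17.0 n 5596 rect [471.4 107.3  62.   62.8  11.5]
shift [ 7.3  1.3 96.8] turn [-0.1 -0.1  0.1] q6 -0.35 yaw -168.5
```

View pics/w9.png

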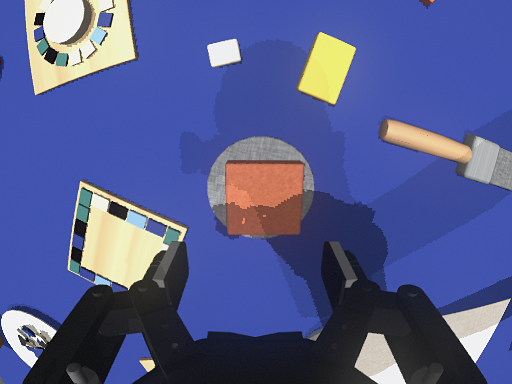

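The square tile at (265,198) hasn't moved. I'll retry about 9 mm lower.

```bash
python3 -m pendant '7.3 1 20 0 0 0;7.3 1 50 0 0 0;7.3 1 80 0 0 0;7.3 1 92 0 0 0;7.3 1 97 0 0 0;7.3 1 97 0 0 0;7.3 1 97 0 0 0' 0
python3 -m pendant '0 0 0 0 0 0;0 0 0 0 0 0;0 0 0 0 0 0;0 0 0 0 0 0' 1 50
python3 -c "
from h import *
go(598.3,193.7,80,-11.8,90)"

```

```text
time: 20.78
tcp_pos: [0.472, 0.1076, 0.0111]
orientation: [0.316, -3.125, 0.004]
contact_force: [0.1, 0.0, 0.1]
gripper_width: 0.0853
time: 21.12
tcp_pos: [0.4727, 0.108, 0.0127]
orientation: [-0.317, 3.124, -0.003]
contact_force: [-0.6, -0.3, 5.7]
gripper_width: 0.0603
shift [-140.3   58.7  -67.3] turn [-0.1  0.1 23.4] q6 -0.36 yaw -168.4
```

```bash
python3 -m pendant '0 0 0 0 0 0;0 0 0 0 0 0;0 0 -5 0 0 0;0 0 -15 0 0 0;0 0 -27 0 0 0;0 0 -27 0 0 0'
python3 look.py pics/w10.png board_square:6
python3 -c "
from h import *
layer(30,52,(472,108),60,43)
go(598.3,193.7,70,-11.8,90)"

```

```text
time: 21.62
tcp_pos: [0.474, 0.1087, 0.0416]
orientation: [-0.317, 3.12, -0.0]
contact_force: [0.7, 0.4, -1.4]
gripper_width: 0.0605
[0.47401052 0.10871801 0.04160867] 21.6667
board_square 0.71 [30, 205, 130, 150] [598.8 193.3 117.5 111.2  77.2]
z med 44.2 n 13687 rect [473.3 107.8  93.7  66.   11.4]
shift [-140.5   58.7  -30.5] turn [-0.1  0.1 23.4] q6 -0.36 yaw -168.4
```

View pics/w10.png

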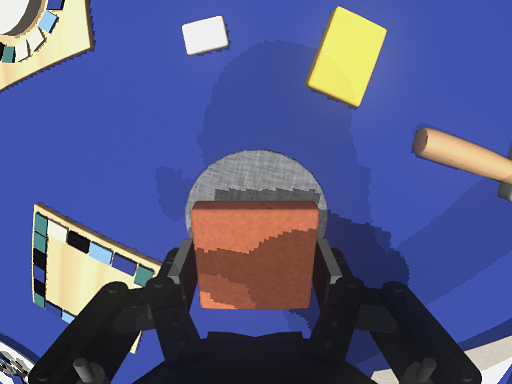

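Square is held and level in the jaws at (255,255), and its board estimate agrees with the top view (598.5, 193.5). I'll carry it across.

```bash
python3 -m pendant '0 0 -12 0 0 0;-10 4 -28 0 0 0;-40 16 -28 0 0 5;-70 28 -28 0 0 11;-100 42 -28 0 0 17;-130 55 -28 0 0 23;-141 59 -28 0 0 23.4;-141 59 -28 0 0 23.4'
python3 -m pendant '0 0 0 0 0 0;0 0 0 0 0 0'
python3 -c "
from h import *
go(598.5,193.5,18,-11.8,90)
layer(4,12,(598.5,193.5),85,6)"

```

```text
time: 22.43
tcp_pos: [0.6007, 0.1956, 0.0658]
orientation: [0.323, 3.123, -0.002]
contact_force: [0.5, -0.3, -0.7]
gripper_width: 0.0607
time: 22.6
tcp_pos: [0.5994, 0.1948, 0.0644]
orientation: [-0.323, -3.124, 0.005]
contact_force: [-0.7, -0.0, -0.9]
gripper_width: 0.0606
shift [ 0.6 -1.3 46.4] turn [-0.2 -0.  -0. ] q6 -0.78 yaw 168.2
z med 6.7 n 12061 rect [594.9 180.   82.4 111.8  77.5]
```

```bash
python3 -m pendant '0.6 -1.3 20 0 0 0;0.6 -1.3 38 0 0 0;0.6 -1.3 45 0 0 0;0.6 -1.3 45 0 0 0;0.6 -1.3 45 0 0 0'
python3 -m pendant '0 0 1 0 0 0;0 0 2 0 0 0;0 0 2.5 0 0 0;0 0 2.5 0 0 0'
python3 -m pendant '0 0 1 0 0 0;0 0 2 0 0 0;0 0 2 0 0 0'
python3 -c "
from h import *
go(598.5,193.5,15,-11.8,90)"

```

```text
time: 23.07
tcp_pos: [0.5983, 0.1932, 0.0201]
orientation: [-0.323, -3.124, 0.005]
contact_force: [0.4, 0.6, -0.7]
gripper_width: 0.0609
time: 23.4
tcp_pos: [0.5985, 0.1933, 0.0181]
orientation: [0.323, 3.125, -0.004]
contact_force: [-0.6, 0.8, -0.9]
gripper_width: 0.0609
time: 23.65
tcp_pos: [0.5984, 0.1932, 0.016]
orientation: [-0.323, -3.125, 0.005]
contact_force: [-0.6, -0.5, -0.8]
gripper_width: 0.0603
shift [-0.   0.3  1. ] turn [-0.2  0.   0. ] q6 -0.78 yaw 168.2
```

```bash
python3 -m pendant '0 0 1 0 0 0;0 0 2 0 0 0;0 0 2 0 0 0'

```

```text
time: 23.9
tcp_pos: [0.5986, 0.1933, 0.0157]
orientation: [0.322, 3.125, -0.005]
contact_force: [-3.5, -0.9, 7.4]
gripper_width: 0.0608
```

```bash
python3 -m pendant '0 0 0 0 0 0;0 0 0 0 0 0;0 0 0 0 0 0;0 0 0 0 0 0' 0
python3 -m pendant '0 0 -20 0 0 0;0 0 -60 0 0 0;0 0 -95 0 0 0;0 0 -95 0 0 0;0 0 -95 0 0 0'
python3 -c "
from h import *
layer(13,30,(598,193),60,20); layer(4,12,(598,193),85,6)
go(487,-122,110,0,60)"

```

```text
time: 24.23
tcp_pos: [0.5986, 0.1933, 0.0155]
orientation: [0.322, 3.125, -0.005]
contact_force: [0.2, -0.2, -0.1]
gripper_width: 0.0855
time: 24.65
tcp_pos: [0.5999, 0.1944, 0.1132]
orientation: [0.322, 3.12, 0.001]
contact_force: [-0.2, -0.9, -0.6]
gripper_width: 0.0856
z med 20.0 n 5589 rect [598.7 193.4  63.   61.9  78.3]
z med 8.1 n 10293 rect [598.1 194.3 112.2 112.1  77.6]
shift [  44.1 -331.3    1. ] turn [ -0.2  -0.1 -11.8] q6 -0.78 yaw 168.2
```

```bash
python3 -m pendant '5 -40 0 0 0 0;10 -80 0 0 0 0;16 -120 0 0 0 0;21 -160 0 0 0 0;27 -200 0 0 0 0;32 -240 0 0 0 0;37 -280 0 0 0 0;42 -318 0 0 0 0'
python3 -m pendant '2 -13 0 0 0 0;2 -13 0 0 0 0;2 -13 0 0 0 0;2 -13 0 0 0 0'
cat >> h.py <<'E'
def hexa(P):
    q=P[:,:2]; q=q[np.abs(q-np.median(q,0)).max(1)<45]
    e=lambda a:[f(q@[np.cos(a),np.sin(a)],v) for f,v in((np.percentile,.3),(np.percentile,99.7))]
    A=np.radians(np.arange(0,60,.5)); w=[sum(np.ptp(e(a+k*np.pi/3)) for k in range(3)) for a in A]
    a=A[np.argmin(w)]; c=[]
    print("hex flats yaw",np.degrees(a),"widths",[np.round(np.ptp(e(a+k*np.pi/3)),1) for k in range(3)])
    M=np.array([[np.cos(a+k*np.pi/3),np.sin(a+k*np.pi/3)] for k in range(3)]); m=[np.mean(e(a+k*np.pi/3)) for k in range(3)]
    c=np.linalg.lstsq(M,m,rcond=None)[0]; print("centre",c.round(1)); return c,np.degrees(a)
E
python3 -c "
from h import *
P=layer(12,24,(487,-122),50,17,png='pics/w11.png'); c,a=hexa(P)
go(c[0],c[1],11,a,60)"

```

```text
time: 25.42
tcp_pos: [0.4895, -0.1112, 0.1093]
orientation: [-0.322, -3.12, 0.007]
contact_force: [1.3, 0.5, -0.3]
gripper_width: 0.0853
time: 25.75
tcp_pos: [0.4849, -0.1231, 0.1085]
orientation: [-0.322, -3.119, 0.007]
contact_force: [0.2, -0.0, 0.4]
gripper_width: 0.0852
z med 17.0 n 4608 rect [ 487.2 -121.7   69.6   60.4   70.9]
hex flats yaw 40.5 widths [np.float64(60.0), np.float64(60.1), np.float64(59.7)]
centre [ 487.3 -121.3]
shift [-2.3  2.3 97.7] turn [-0.3 -0.3  7.8] q6 -0.29 yaw 168.3
```

View pics/w11.png

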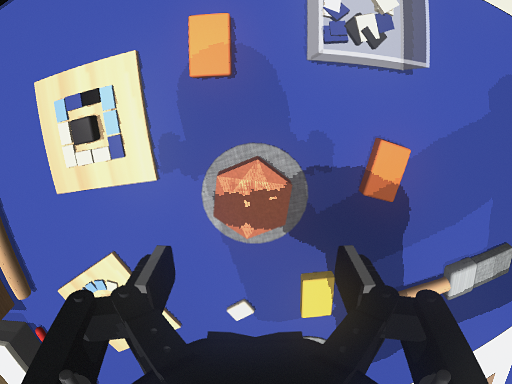

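The hexagon is at (253,195) with flats left and right, and all three across-flats widths measure 60 mm. Gripping it.

```bash
python3 -m pendant '-2 2 25 0 0 5;-2 2 55 0 0 7.8;-2 2 80 -0.3 -0.3 7.8;-2 2 92 -0.3 -0.3 7.8;-2 2 97 -0.3 -0.3 7.8;-2 2 98 -0.3 -0.3 7.8;-2 2 98 -0.3 -0.3 7.8'
python3 -m pendant '0 0 0 0 0 0;0 0 0 0 0 0;0 0 0 0 0 0;0 0 0 0 0 0;0 0 0 0 0 0;0 0 0 0 0 0' 1 50
python3 -m pendant '0 0 -5 0 0 0;0 0 -15 0 0 0;0 0 -40 0 0 0;0 0 -60 0 0 0;0 0 -60 0 0 0'
python3 -c "
from h import *
go(477,-409,75,7.7,60);go(477,-409,75,37.7,60)"

```

```text
time: 26.38
tcp_pos: [0.4877, -0.1209, 0.0109]
orientation: [0.53, 3.096, -0.0]
contact_force: [-0.4, 0.1, -0.5]
gripper_width: 0.0853
time: 26.88
tcp_pos: [0.4886, -0.1207, 0.0123]
orientation: [0.529, 3.094, 0.001]
contact_force: [0.0, 1.7, 4.7]
gripper_width: 0.0583
time: 27.3
tcp_pos: [0.4914, -0.1208, 0.0771]
orientation: [0.526, 3.085, 0.003]
contact_force: [1.1, 0.1, -0.4]
gripper_width: 0.0589
shift [ -82.  -276.7    2. ] turn [  0.1   0.7 -27.1] q6 -0.42 yaw 160.6
shift [ -82.  -276.7    2. ] turn [0.2 0.7 2.9] q6 -0.42 yaw 160.6
```

```bash
python3 -m pendant '-11 -38 0 0 0 0;-22 -76 0 0 0 0;-33 -114 0 0 0 0;-44 -150 0 0 0 0;-44 -150 0 0 0 0;-44 -150 0 0 0 0'
python3 look.py pics/w12.png board_hexagon:6
python3 -c "
from h import *
c=(477,-409)
layer(4,12,c,82,6)
P=layer(7.7,11,c,57,9); hexa(P)
im=cv2.imread('pics/w12.png'); p=pose()
go(477,-409,75,7.7,60)"

```

```text
time: 27.8
tcp_pos: [0.4823, -0.2787, 0.0767]
orientation: [0.533, 3.084, 0.003]
contact_force: [-1.3, 0.1, -1.8]
gripper_width: 0.0586
[ 0.48225221 -0.27868722  0.07674693] 27.85
board_hexagon 0.59 [120, 0, 162, 117] [ 483.9 -396.3   84.6  113.5   66.6]
z med 6.4 n 17464 rect [ 484.  -395.4   82.6  112.    67. ]
z med 9.1 n 4094 rect [ 513.8 -382.2   13.5   42.9   37.8]
hex flats yaw 33.0 widths [np.float64(71.5), np.float64(74.8), np.float64(95.6)]
centre [ 488.  -394.4]
shift [ -38.2 -127.7    1.9] turn [  0.1   0.7 -27. ] q6 -0.1 yaw 160.7
```

View pics/w12.png

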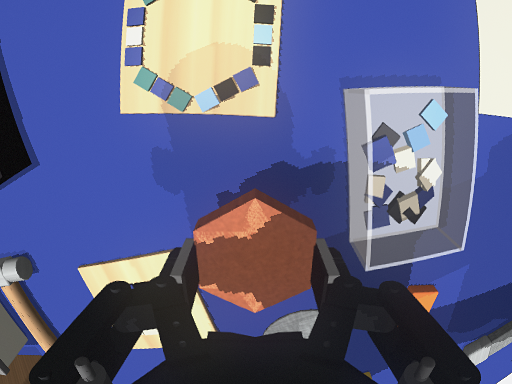

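The board hexagon's flats are parallel to the jaws' pads (left and right pieces at (135,38) and (263,36)), so only a 3° turn is needed. There's a clear box at (410,180), and I'll check clearance to it.

```bash
python3 -c "
from h import *
P=layer(12,80,(380,-300),90,30)
a=np.radians(157.8); X=np.array([np.cos(a),np.sin(a)]); Y=np.array([X[1],-X[0]])
q=P[:,:2]-[478,-409]
t=np.c_[q@X,q@Y,P[:,2]]; s=t[t[:,1]<45]
print('zmax',np.percentile(P[:,2],99),'box Y range',np.percentile(t[:,1],[1,99]).round())
for lo in range(-60,60,20):
    k=t[(t[:,1]>=lo)&(t[:,1]<lo+20)]
    if len(k): print(lo,'min|x|',k[np.argmin(abs(k[:,0]))].round())
go(478,-409,75,157.8)"

```

```text
z med 26.8 n 14291 rect [ 364.9 -266.1  131.7  104.7   77.7]
zmax 77.8082618593685 box Y range [ 23. 147.]
0 min|x| [175.  20.  14.]
20 min|x| [102.  35.  32.]
40 min|x| [103.  40.  26.]
shift [ -39.  -127.6    2. ] turn [0.2 0.7 2.9] q6 -0.1 yaw 160.7
```

Box stays at least 100 mm to the side and about 32 mm high, so it is clear.

```bash
python3 -m pendant '-10 -32 0 0 0 0;-20 -65 0 0 0 1;-29 -97 0 0 0 2;-39 -127 0 0.2 0.7 2.9;-39 -127 20 0.2 0.7 2.9;-39 -127 40 0.2 0.7 2.9;-39 -127 40 0.2 0.7 2.9'
python3 -c "
from h import *
go(478,-409,16,157.8)
layer(4,12,(478,-409),85,6)"

```

```text
time: 28.63
tcp_pos: [0.4763, -0.4063, 0.0329]
orientation: [-0.603, -3.075, -0.007]
contact_force: [-1.8, -0.3, -2.2]
gripper_width: 0.0585
shift [-2.7 -1.9 16.9] turn [ 0.2 -0.5  0. ] q6 0.06 yaw 157.8
z med 6.4 n 15838 rect [ 472.1 -424.3   80.7  111.8   67.5]
```

```bash
python3 -m pendant '-2.7 -2.3 5 0.2 -0.5 0;-2.7 -2.3 10 0.2 -0.5 0;-2.7 -2.3 14 0.2 -0.5 0;-2.7 -2.3 14 0.2 -0.5 0;-2.7 -2.3 14 0.2 -0.5 0'
python3 -m pendant '0 0 1 0 0 0;0 0 2 0 0 0;0 0 2.5 0 0 0;0 0 2.5 0 0 0'
python3 -m pendant '0 0 1 0 0 0;0 0 1.5 0 0 0;0 0 1.5 0 0 0'

```

```text
time: 29.1
tcp_pos: [0.4792, -0.4097, 0.0212]
orientation: [0.601, 3.081, -0.004]
contact_force: [0.6, -0.8, -0.0]
gripper_width: 0.0586
time: 29.43
tcp_pos: [0.4791, -0.4097, 0.0187]
orientation: [0.601, 3.081, -0.004]
contact_force: [0.4, 0.1, 0.1]
gripper_width: 0.0585
time: 29.68
tcp_pos: [0.479, -0.4097, 0.017]
orientation: [0.601, 3.081, -0.004]
contact_force: [-0.1, -0.0, -1.5]
gripper_width: 0.0585
```

```bash
python3 -m pendant '0 0 1 0 0 0;0 0 2 0 0 0;0 0 3 0 0 0;0 0 3 0 0 0'

```

```text
time: 30.02
tcp_pos: [0.4791, -0.4098, 0.0154]
orientation: [0.601, 3.081, -0.004]
contact_force: [-2.0, 1.9, 6.9]
gripper_width: 0.0588
```

It's down at the predicted height. Release, lift away and check everything.

```bash
python3 -m pendant '0 0 0 0 0 0;0 0 0 0 0 0;0 0 0 0 0 0;0 0 0 0 0 0' 0
python3 -m pendant '0 0 -20 0 0 0;0 0 -60 0 0 0;0 0 -100 0 0 0;0 0 -110 0 0 0;0 0 -110 0 0 0'
python3 -m pendant '0 0 0 0 0 0;0 0 0 0 0 0;0 0 0 0 0 0'
python3 -c "
from h import *
hexa(layer(13,30,(478,-409),60,20)); layer(4,12,(478,-409),85,6)
go(540,-260,150,157.8)"

```

```text
time: 30.35
tcp_pos: [0.4791, -0.4098, 0.0153]
orientation: [0.601, 3.081, -0.004]
contact_force: [-1.0, -0.6, -0.9]
gripper_width: 0.0851
time: 30.77
tcp_pos: [0.4813, -0.411, 0.1303]
orientation: [0.598, 3.073, -0.01]
contact_force: [0.2, -0.1, -0.6]
gripper_width: 0.0854
time: 31.02
tcp_pos: [0.4808, -0.4107, 0.1291]
orientation: [0.599, 3.074, -0.009]
contact_force: [-0.2, 0.5, 0.4]
gripper_width: 0.0852
z med 20.0 n 4137 rect [ 478.6 -411.2   69.7   60.3   67.8]
hex flats yaw 38.0 widths [np.float64(60.1), np.float64(60.0), np.float64(59.7)]
centre [ 478.7 -411. ]
z med 6.5 n 9977 rect [ 478.1 -409.6  112.4  112.    67.3]
shift [  1.4 161.8 -21.8] turn [-0.2  0.6  0.2] q6 0.06 yaw 158.0
```

```bash
python3 -c "
from h import *
im,_=optics.get_image('top'); cv2.imwrite('pics/top1.png',cv2.resize(im,None,fx=1.5,fy=1.5))
for n,c in [('small',(614,-212)),('round',(669,-19)),('rect',(505,387)),('square',(598,194))]:
    print(n); layer(14,30,c,48,20,'top'); layer(3,13,c,80,6,'top')
"

```

```text
small
z med 20.5 n 78 rect [ 612.8 -211.4   20.1   23.1   88. ]
z med 6.9 n 1860 rect [ 614.2 -210.4  118.6  117.9   85.8]
round
z med 20.7 n 252 rect [ 6.663e+02 -1.730e+01  4.460e+01  4.300e+01  4.000e-01]
z med 7.1 n 1659 rect [668.6 -16.1 116.1 120.4  21.4]
rect
z med 20.7 n 284 rect [504.8 386.1  33.1  52.   25.9]
z med 7.6 n 1867 rect [502.9 391.  119.7 122.9  27.1]
square
z med 20.8 n 622 rect [598.  193.4  63.   62.8  78. ]
z med 8.1 n 1401 rect [597.1 192.2 127.2 117.8  77.8]
```

All tops are at about 20 mm, which means the undersides are 6 mm up on the wood. All are centred, so I'm handing in.

```bash
python3 -c "
from bench import finish_job,monitor
print(monitor.read_state()['time']); print(finish_job())"
```

```text
31.5667
the job is handed in; nothing more can be done
None
```

I took both stacks apart, set all five tiles in their own boards one at a time, and handed the job in at 31.6 s; no verdict is reported.

**Final checks:** Depth readings put every tile's top at 20–21 mm, which fits lying on the bare wood, with centres within about 3 mm of their boards. The wrist camera's close readings, taken for all but the small tile, gave 20.0 mm and offsets under 2 mm. The gripper was open and well clear at the end.

**What went wrong or is less certain:**
- **Large square:** the first grasp closed over its top and pushed on it with about 48 N through the fingertips. The limit is 40 N for the arm or gripper body; I took this as finger contact, so whether it counts is unconfirmed. The tile had not moved, and the second, lower grasp held.
- **Small tile:** no close-up depth check after placing. I relied on the wrist picture showing it inside the ring, and on the coarser top camera.
- **Last overview picture:** it could not be viewed because the picture limit was reached, so the final check rests on numbers only.

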